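# Slide the top sole plate off the stack into the trimming jig and pin it

## Task

Slide the top fibre plate off the stack straight across onto the bed of the green trimming jig, without lifting it up, gently, until it is fully home against the red fork without ramming it. Then press the red-headed pin down through fork and plate until its head sits on the bridge. Leave the other three plates lying in their stack where they are, and do not disturb the things around.

Things in the scene. Friction and masses are not known exactly. Their poses are not given: they have to be found in the camera images.
- top_plate_mid (a point): Plate to load: uppermost, lightest brown of four equal stiff fibre plates (about 130 g) stacked on a stand. Rectangle 120 mm (x) by 80 mm (y), 8 mm thick, dark sole outline on top; at its +x end a tongue 34 mm wide, 40 mm long. Point: centre of the rectangle, half thickness. Square rear edge 60 mm away at -x, tongue end 100 mm at +x, 11.5 mm hole 80 mm at +x. The tongue points roughly at the jig.
- top_plate: The same plate; origin at the centre of its underside, axes the same. It must not be pushed or pressed by the fingers with more than 30 N.
- plate3_mid (a point): Same point on the second plate from the top, right under the plate to load; it stays where it is. The plates may be a few mm out of line with one another.
- plate2_mid (a point): Same point on the third plate from the top; it stays where it is.
- plate1_mid (a point): Same point on the lowest plate; it stays where it is.
- stand: Low fixed wooden stand under the stack, 130 x 96 mm, top 30 mm above the table, on a 150 x 110 mm foot. Origin: centre of underside; x roughly towards the jig.
- jig: Fixed green block 200 mm (x) by 124 mm, beside the stand; origin at centre of underside, x is the slide-in direction. Steel bed 52 mm above the table, 2 mm lower than the top plate's underside in the stack, 20 to 36 mm beyond the stacked tongues. Two aluminium rails, 83 mm apart, 10 mm high, guide the plate; the mouths flare by 12 mm each side over the first 25 mm. Red fork at the +x end.
- jig_home (a point): Fixed to the jig, axes as the jig's: where the plate's point would be, fully home, with the adjustable red fork at mid-setting. The fork is clamped firmly up to 10 mm to either side of that along x, and home shifts with it; feel or look for it. The bed begins 82 mm away at -x. The fork's two posts (front faces 60 mm at +x at mid-setting) stop the plate's shoulders; its tongue runs between them.
- jig_pin_axis (a point): Fixed to the jig: at mid-setting of the fork, the centre of the top of its red bridge (24 mm along x, 68 mm wide), 76 mm above the table, on the pin's upright axis, 80 mm from jig_home along x; really up to 10 mm off along x. The posts stand 38 mm apart, the bridge clears the tongue by 4 mm. When the plate is home its hole is under the pin.
- lock_pin (a joint): Travel (m) of the upright 9.4 mm steel pin captive in the bridge, its nose barely tapered: 0 up, 0.030 seated. Its red head, 30 mm across and 10 mm thick, has its top 116 mm above the table at 0 and 86 mm when seated on the bridge. Friction holds it: about 3 to 4 N pushes it down, it stays where left. Stopped by the tongue at about 0.008 unless the plate's hole is beneath.
- glue_jar: Glass jar with black lid, 60 mm across, 75 mm high; bystander. Origin: centre of underside.
- dye_bottle: Amber bottle with white cap, 44 mm across, 100 mm high; bystander. Origin: centre of underside.
- polish_tin: Flat yellow tin, 76 mm across, 30 mm high; bystander. Origin: centre of underside.
- hammer: Hammer lying on the table, bystander, to one side.
- brush: Brush lying on the table, bystander, to one side.
- shoe_last: Wooden shoe last about 235 mm long, 80 mm high, lying on the table; bystander. Origin: underside.
- wax_block: Black wax block 90 x 45 x 30 mm; bystander. Origin: centre of underside.
Not all that is in view belongs to the job. Leave any blue, purple or white look-alike of the top_plate alone.

How it is judged:
By the outcome, as a careful person would: the job done as asked, in the order asked, and still so for the second after the job is handed in, with the robot touching nothing.
It also fails if it takes over 61 s, if anything falls off the work surface, if the arm or the gripper's body presses on something with over 40 N, if the wrist force passes 120 N, or if a joint passes its speed limit or range.

## Robot

A 6-joint arm with a two-finger parallel gripper is mounted at the origin on the work surface. World frame = base frame: x ahead of the robot, y to its left, z up, the work surface at z = 0. Lengths are in mm, angles in rad, forces in N, time in s.
With the tool pointing down it reaches from about 275 to 750 mm from the base axis. Payload 10.2 kg.
Tool frame: the origin (TCP) lies midway between the tips of the shut fingers; the grasp point (between the pads) lies 19 mm behind it; z points along the fingers, y is the line along which they close (so a half turn about z gives the same grasp; the last joint's range is limited). The gripper opens to 85 mm and grips with 20 to 120 N. Pads are 22 mm wide; open, the fingers measure 114 mm over their backs; the gripper's body (76 mm by 85 mm) begins 54 mm behind the grasp point. The pads swing forward as they close: fully open they stand 13 mm farther back than shut.
Start: joints at [-1.368, 0.313, 1.498, -0, 1.331, -0.223], TCP at [216.839, -478.134, 231.294] pointing down, gripper open.
Joint ranges: [-2.94, 2.94], [-0.97, 2.17], [0.19, 2.56], [-1.23, 4.37], [0.02, 3.11], [-2.88, 2.88]. Speed limits (rad/s): [2.39, 2.39, 3.01, 3.14, 3.14, 3.14].

## Interface

Orientations are given as a unit quaternion [w, x, y, z].
In Python, from rig import sense, capture, finish_job, find_in, place_of gives the robot as it stands. The module is installed in compiled form; this text tells all that it offers.
- The arm moves only by the shell command python3 -m jog 'ROWS' [FORCE]. ROWS is JSON, a list of rows, each an object of numbers: "tx", "ty", "tz": the shift along the tool's x, y, z in mm; "ax", "ay", "az": the turn, a rotation vector about the tool's x, y, z in rad; "jaw": the closure, from -1 (fully open) to 1 (shut), so that 0 is half open. In form: [{"tx": .., "ty": .., "tz": .., "ax": .., "ay": .., "az": .., "jaw": ..}, ...]. A call has 1 to 5 rows; each row shifts and turns the commanded pose from where the row before left it, along the tool's axes as they then stand; what a row does not reach is not made up. A row lasts 1/8 s, in which the tool goes at most 62.5 mm and 10.7 degrees, less where a joint would pass 70% of its speed; a pose out of reach is approached as far as the arm can. A call with a gripper value outside its range is refused whole. The fingers move at their own pace and stop on an object; FORCE is the grip in N (left out, the last holds). Time passes only in rows, so rows that do not move let the fingers close. It gives the time, the measured TCP pose, the force, the opening and the grip force at its end, in the units of the state.
- sense(): the state, without advancing time (a new reading comes with each control period).
- capture(name): name is "scene" or "top" or "wrist"; returns a dict with "color" (384x512x3 uint8, red, green, blue), "depth" (384x512 float32, mm along the optical axis (not along the pixel's ray), 0 where there is no reading), "fx", "fy", "cx", "cy" (pixels), "camera_from_world" (4x4, takes a point from world to camera coordinates); the wrist camera has in their place "mount" (4x4, takes a point from camera to tool coordinates, whose origin is the TCP and whose axes are the flange's). Camera axes: x right, y up, looking along -z (the intrinsics and any distortion apply to the point x, -y, -z); pixel columns grow to the right and rows downward; lengths in mm; the calibration is good to about 2 mm. A picture is of the moment at which its call begins: read the wrist's pose just before it.
- finish_job(): hands the job in; it is judged then, once.
Trained networks look in the newest picture that a camera, given by its name, has taken for a name from the list of things; names that differ only in an ending like _2 or _b are one class to them, and where a whole thing is asked for, a point or a joint stands for the part that bears it (a point fixed in the world has none). Each returns a list of dicts, best first, with "conf" (0 to 1); they miss things now and then, are a little off and sometimes report something else, mostly with a low value. They report only what shows in the picture. A call takes as long as a camera call. They do not tell look-alikes from the thing itself.
- find_in(query, camera): "centre" ([column, row] in pixels, amid what is visible of it).
- place_of(query, camera): "centre" ([column, row] in pixels: a listed point, or the origin of a listed thing).
The state is a dict: "time_s": time; "joints": joint angles; "dq": joint speeds; "tau": joint torques, N m; "eef_pos": TCP position; "ee_rot": TCP orientation; "force": force on the tool from outside, world axes, zero at the start; "wrist_torque": the same for the moment, N m; "grip_width": opening from 0.0 (shut) to 1.0 (fully open); "grip_force": force on a finger pad.
Only numpy, scipy, OpenCV 4.12 (cv2) and the standard library are available. Lean on these libraries where they do the work, as an engineer would, in place of code of your own. Each camera call takes 0.05 s, during which the arm holds its last target. There are 200 camera calls.

## Working session

There is one attempt and no reset: what is moved stays moved. The work goes in short steps, Python scripts to look and compute and a shell command to move; the robot and the scene stay as the last step left them, time stands still between calls to the robot, and variables do not carry over. Pictures are saved under pics/ and viewed, at most 10 in all, crops included, and the job is handed in when it is done.

```bash
mkdir -p pics; cat > h.py <<'E'
import numpy as np, cv2
from rig import sense, capture, find_in, place_of
from scipy.spatial.transform import Rotation as R
def cam2world(c, s=None):
    if 'mount' in c:
        q=s['ee_rot']; T=np.eye(4); T[:3,:3]=R.from_quat([q[1],q[2],q[3],q[0]]).as_matrix(); T[:3,3]=s['eef_pos']
        return T@np.array(c['mount'])
    return np.linalg.inv(np.array(c['camera_from_world']))
def ray(c,W,px):
    d=np.array([(px[0]-c['cx'])/c['fx'],-(px[1]-c['cy'])/c['fy'],-1.])
    return W[:3,3],W[:3,:3]@d
def atz(c,W,px,z):
    o,d=ray(c,W,px); return o+d*(z-o[2])/d[2]
def cloud(c,W):
    v,u=np.mgrid[0:384,0:512]; D=c['depth']
    P=np.stack([(u-c['cx'])/c['fx']*D,-(v-c['cy'])/c['fy']*D,-D],-1)
    return P@W[:3,:3].T+W[:3,3]
def save(c,n): cv2.imwrite('pics/'+n,cv2.resize(c['color'][:,:,::-1],(768,576)))
E
python3 - <<'E'
from h import *
s=sense(); print({k:(np.round(v,3).tolist()) for k,v in s.items()})
for n in ('scene','top'):
    c=capture(n); save(c,n+'1.png'); W=cam2world(c); P=cloud(c,W)
    print(n,[k for k in c if k not in('color','depth')],W[:3,3].round())
    for q in ('top_plate_mid','plate3_mid','jig_home','jig_pin_axis','jig','stand','lock_pin'):
        for r in place_of(q,n)[:3]:
            u,v=np.round(r['centre']).astype(int)
            print(q,np.round(r['centre'],1),round(r['conf'],2),P[v,u].round(1) if 0<=v<384 and 0<=u<512 else '')
E
```

```text
{'time_s': 0.0, 'joints': [-1.368, 0.313, 1.498, -0.0, 1.331, -0.223], 'dq': [0.0, -0.001, -0.001, -0.001, -0.0, 0.001], 'tau': [-0.001, -41.226, -25.974, -0.0, 0.004, 0.0], 'eef_pos': [216.776, -477.875, 230.735], 'ee_rot': [-0.001, 0.977, 0.211, -0.0], 'force': [0.254, -0.786, 0.165], 'wrist_torque': [-0.01, 0.012, -0.025], 'grip_force': 0.0, 'grip_width': 1.0}
scene ['fx', 'fy', 'cx', 'cy', 'camera_from_world'] [1423.   15.  784.]
top_plate_mid [271.2 186.3] 0.98 [384.8  21.1  10. ]
top_plate_mid [364.5 229.4] 0.96 [572.  281.9   9.4]
top_plate_mid [276.3 219.5] 0.95 [605.2  35.9  62.3]
plate3_mid [277.2 219.8] 0.5 [606.8  38.5  63.9]
jig_home [205.6 211.2] 0.69 [ 564.8 -157.    52.1]
jig_pin_axis [369.8 190.9] 0.69 [418.4 322.5  26.3]
jig [196.9 226.9] 0.56 [ 624.6 -173.2   46.4]
stand [275.8 233.8] 0.89 [627.6  37.   32.6]
stand [138.3 206.7] 0.16 [ 529.7 -360.1   29.8]Traceback (most recent call last):
  File "<stdin>", line 7, in <module>
ValueError: it knows: brush, dye_bottle, glue_jar, hammer, jig, jig_home, jig_pin_axis, plate1_mid, plate2_mid, plate3_mid, polish_tin, shoe_last, stand, top_plate, top_plate_mid, wax_block
```

```bash
python3 - <<'E'
from h import *
for n in ('top',):
    c=capture(n); save(c,n+'1.png'); W=cam2world(c); P=cloud(c,W)
    print(n,W[:3,3].round())
    for q in ('top_plate_mid','plate3_mid','jig_home','jig_pin_axis','jig','stand'):
        for r in place_of(q,n)[:3]:
            u,v=np.round(r['centre']).astype(int)
            print(q,np.round(r['centre'],1),round(r['conf'],2),P[v,u].round(1) if 0<=v<384 and 0<=u<512 else '')
E
```

```text
top [ 302.    3. 1486.]
top_plate_mid [242.5 174.4] 0.97 [582.6  37.4  63. ]
top_plate_mid [307.2 246.1] 0.65 [ 309.5 -107.4  673.2]
top_plate_mid [180.9 177.6] 0.61 [583.1 271.9   6.5]
plate3_mid [241.5 174.7] 0.6 [578.5  37.4  64.5]
jig_home [298.9 175. ] 0.72 [ 575.6 -173.1   56.1]
jig_home [144.2 186.6] 0.5 [548.4 407.4  24. ]
jig_home [303.  179.4] 0.42 [ 560.1 -187.1   57.1]
jig_pin_axis [318.4 179.4] 0.74 [ 558.7 -242.3   58.2]
jig [306.9 179.2] 0.87 [ 562.  -203.6   45. ]
jig [318.  178.4] 0.72 [ 563.4 -243.4   53. ]
stand [239.  176.4] 0.55 [575.8  48.7  60.2]
```

View pics/scene1.png

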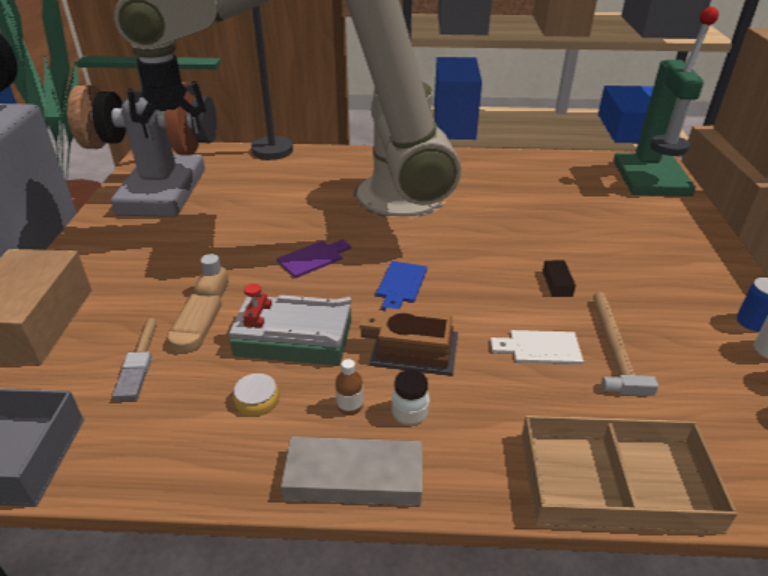

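View pics/top1.png

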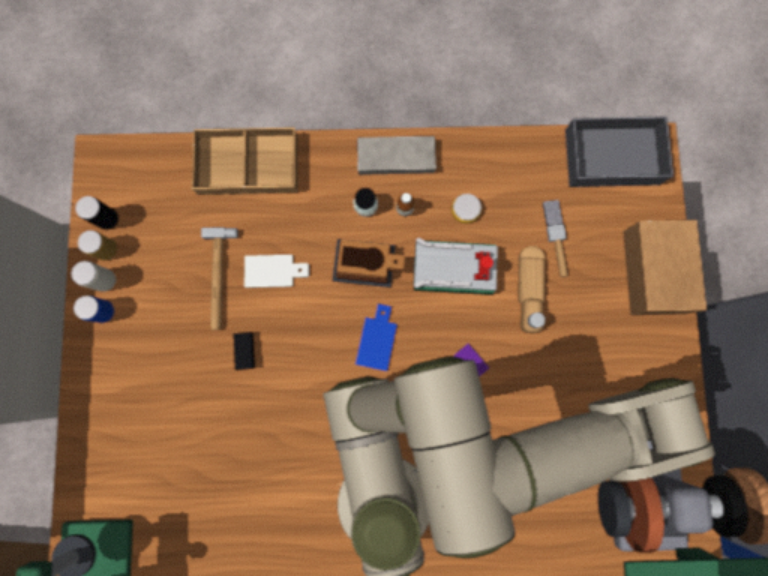

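The scene picture shows the stack near (415,335), with its tongue pointing at the jig at (290,325), whose red fork and pin are at (255,305). In the top view the stack is at (363,262), the jig at (457,267) and the fork at (484,267). The blue, purple and white plates are decoys. I'll move the wrist camera over the gap between stack and jig.

```bash
R='{"tx":48,"ty":-21,"tz":-12}'; python3 -m jog '[{"tx":48,"ty":-21,"tz":-12,"jaw":0.6},{"tx":48,"ty":-21,"tz":-12,"jaw":0.6},{"tx":48,"ty":-21,"tz":-12,"jaw":0.6},{"tx":48,"ty":-21,"tz":-12,"jaw":0.6},{"tx":48,"ty":-21,"tz":-12,"jaw":0.6}]' 40
python3 -m jog '[{"tx":48,"ty":-21,"tz":-12,"jaw":0.6},{"tx":48,"ty":-21,"tz":-12,"jaw":0.6},{"tx":48,"ty":-21,"tz":-12,"jaw":0.6},{"tx":48,"ty":-21,"tz":-12,"jaw":0.6},{"tx":48,"ty":-21,"tz":-12,"jaw":0.6}]'
python3 - <<'E'
from h import *
s=sense(); c=capture('wrist'); save(c,'w1.png'); print(np.array(c['mount']).round(2), s['eef_pos'],s['ee_rot'])
W=cam2world(c,s);P=cloud(c,W);print(W[:3,3])
for q in ('top_plate_mid','plate3_mid','jig_home','jig_pin_axis','jig','stand'):
    for r in place_of(q,'wrist')[:3]:
        u,v=np.clip(np.round(r['centre']).astype(int),0,[511,383])
        print(q,np.round(r['centre'],1),round(r['conf'],2),P[v,u].round(1))
E
```

```text
[[   0.      0.94    0.33   85.43]
 [   1.     -0.      0.      1.08]
 [   0.      0.33   -0.94 -142.83]
 [   0.      0.      0.      1.  ]] [ 216.84487878 -478.11703998  231.29287316] [-1.51689098e-05  9.77420564e-01  2.11303194e-01  7.09184837e-06]
[ 295.09048261 -443.81961388  374.12106698]schema error: expected keys tx, ty, tz, ax, ay, az, jaw
schema error: expected keys tx, ty, tz, ax, ay, az, jaw
```

View pics/w1.png

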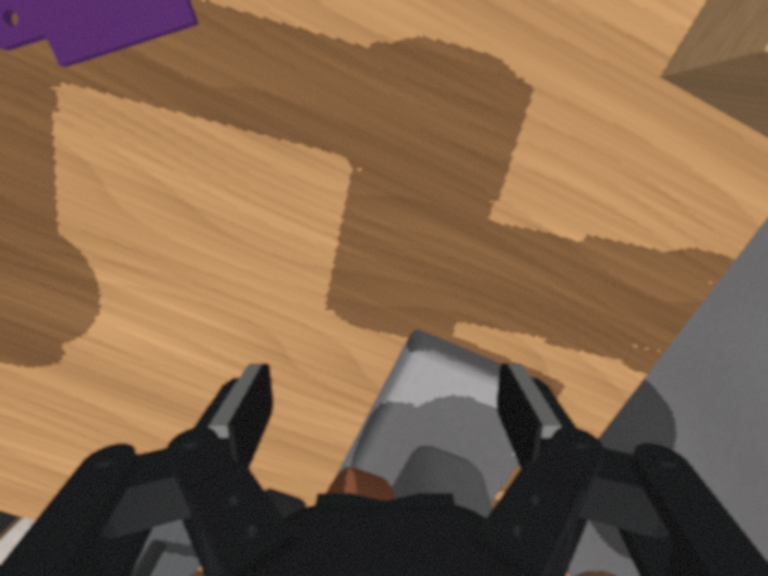

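```bash
python3 -m jog '[{"tx":51,"ty":-27,"tz":-10,"ax":0,"ay":0,"az":0,"jaw":0.6},{"tx":51,"ty":-27,"tz":-10,"ax":0,"ay":0,"az":0,"jaw":0.6},{"tx":51,"ty":-27,"tz":-10,"ax":0,"ay":0,"az":0,"jaw":0.6},{"tx":51,"ty":-27,"tz":-10,"ax":0,"ay":0,"az":0,"jaw":0.6},{"tx":51,"ty":-27,"tz":-10,"ax":0,"ay":0,"az":0,"jaw":0.6}]' 40
python3 -m jog '[{"tx":51,"ty":-27,"tz":-10,"ax":0,"ay":0,"az":0,"jaw":0.6},{"tx":51,"ty":-27,"tz":-10,"ax":0,"ay":0,"az":0,"jaw":0.6},{"tx":51,"ty":-27,"tz":-10,"ax":0,"ay":0,"az":0,"jaw":0.6},{"tx":51,"ty":-27,"tz":-10,"ax":0,"ay":0,"az":0,"jaw":0.6},{"tx":51,"ty":-27,"tz":-10,"ax":0,"ay":0,"az":0,"jaw":0.6}]'
python3 -m jog '[{"tx":0,"ty":0,"tz":0,"ax":0,"ay":0,"az":-0.18,"jaw":0.6},{"tx":0,"ty":0,"tz":0,"ax":0,"ay":0,"az":-0.18,"jaw":0.6},{"tx":0,"ty":0,"tz":0,"ax":0,"ay":0,"az":-0.18,"jaw":0.6},{"tx":0,"ty":0,"tz":0,"ax":0,"ay":0,"az":-0.18,"jaw":0.6},{"tx":0,"ty":0,"tz":0,"ax":0,"ay":0,"az":-0.18,"jaw":0.6}]'
python3 -m jog '[{"tx":0,"ty":0,"tz":0,"ax":0,"ay":0,"az":-0.18,"jaw":0.6},{"tx":0,"ty":0,"tz":0,"ax":0,"ay":0,"az":-0.06,"jaw":0.6},{"tx":0,"ty":0,"tz":0,"ax":0,"ay":0,"az":0,"jaw":0.6}]'
python3 - <<'E'
from h import *
s=sense(); c=capture('wrist'); save(c,'w2.png'); print(s['eef_pos'],s['ee_rot'],s['joints'])
W=cam2world(c,s);P=cloud(c,W);print(W[:3,3])
for q in ('top_plate_mid','plate3_mid','plate2_mid','plate1_mid','jig_home','jig_pin_axis','jig','stand'):
    for r in place_of(q,'wrist')[:3]:
        u,v=np.clip(np.round(r['centre']).astype(int),0,[511,383])
        print(q,np.round(r['centre'],1),round(r['conf'],2),P[v,u].round(1))
E
```

```text
time_s: 1.68
eef_pos: [394.2, -248.3, 281.8]
ee_rot: [0.0, 0.977, 0.211, 0.0]
force: [0.7, -0.9, -0.1]
grip_width: 0.2
grip_force: 0.0
time_s: 2.3
eef_pos: [570.7, -19.9, 331.7]
ee_rot: [0.0, 0.977, 0.211, 0.0]
force: [0.1, -1.1, -0.1]
grip_width: 0.203
grip_force: 0.0
time_s: 2.92
eef_pos: [569.8, -21.6, 331.2]
ee_rot: [-0.0, 0.786, 0.618, -0.0]
force: [-0.2, -0.4, -0.2]
grip_width: 0.202
grip_force: 0.0
time_s: 3.3
eef_pos: [569.8, -21.6, 331.2]
ee_rot: [-0.0, 0.709, 0.705, -0.0]
force: [0.1, 0.5, 0.0]
grip_width: 0.199
grip_force: 0.0
[569.79118213 -21.58367956 331.24766833] [-4.21888036e-05  7.09100816e-01  7.05107106e-01 -6.91371843e-06] [-2.43281393e-01  3.71980797e-01  1.16022648e+00  3.19378341e-05
  1.60946470e+00 -2.37632194e-01]
[571.49479839  62.35517257 474.07835787]
top_plate_mid [268.5 111.7] 0.91 [588.7  42.3  62.5]
top_plate_mid [151.8 127.6] 0.87 [391.4  14.2   9.5]
top_plate_mid [126.  237.4] 0.63 [ 311.  -197.8    8.6]
jig_home [258.5 237.4] 0.84 [ 573.2 -173.8   53.3]
jig_home [345.1 172.4] 0.52 [716.5 -53.4  54.1]
jig_pin_axis [258.1 281.4] 0.98 [ 572.9 -249.4   78.1]
jig_pin_axis [351.4 114.8] 0.51 [716.8  36.8  52.1]
jig [255.1 233.4] 0.84 [ 567.9 -165.2   54.3]
```

View pics/w2.png

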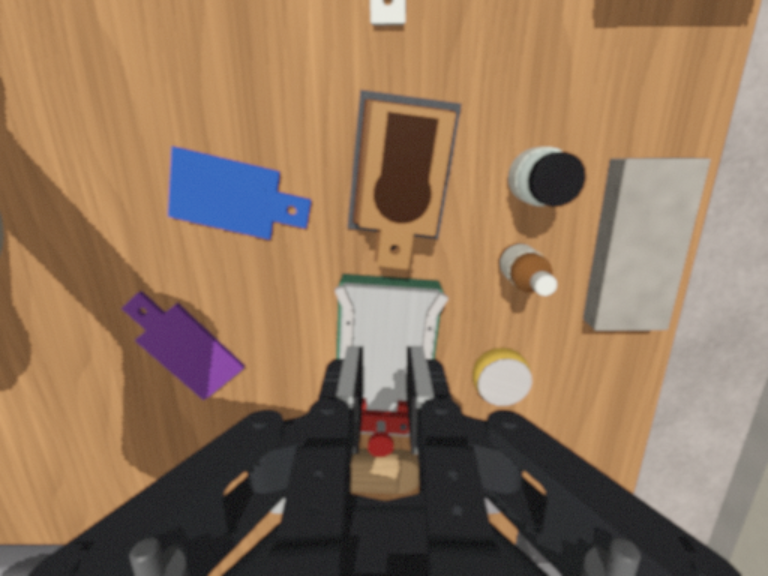

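The wrist picture shows the stack's plate at (405,165) in view pixels, its tongue hole at (395,248), the jig mouth at (390,285), and the red pin head at (381,445). The plate is turned a few degrees from the jig. Next I'll fit the outlines.

```bash
python3 - <<'E'
from h import *
s=sense(); c=capture('wrist'); W=cam2world(c,s);P=cloud(c,W)
im=c['color']; np.savez('w2.npz',P=P,im=im)
z=P[...,2]
def fit(m,n):
    k,l,st,ce=cv2.connectedComponentsWithStats(m.astype(np.uint8))
    i=1+np.argmax(st[1:,4]); q=P[l==i]; r=cv2.minAreaRect(q[:,:2].astype(np.float32)); print(n,st[i].tolist(),'z',np.median(q[:,2]).round(1),np.round(r[0],1),np.round(r[1],1),round(r[2],2)); print(cv2.boxPoints(r).round(1).tolist()); return q
box=(P[...,0]>500)&(P[...,0]<660)
q=fit(box&(P[...,1]>-60)&(P[...,1]<120)&(z>57.5)&(z<68),'plate+tongue')
# body vs tongue by PCA on sides
f=fit(box&(P[...,1]>-11)&(P[...,1]<120)&(z>57.5)&(z<68),'plate rect-ish')
fit(box&(P[...,1]>-30)&(P[...,1]<130)&(z>24)&(z<36),'stand')
g=fit(box&(P[...,1]<-60)&(P[...,1]>-230)&(z>48.5)&(z<56),'bed')
h=box&(P[...,1]<-60)&(P[...,1]>-230)&(z>58)&(z<66); 
for y in range(-210,-60,12):
    w=h&(abs(P[...,1]-y)<6); x=P[w][:,0]; 
    a,b=x[x<573],x[x>573]
    print(y,[ (round(t.min(),1),round(t.max(),1)) if len(t) else None for t in (a,b)])
red=(im[...,0]>120)&(im[...,1]<60)&(P[...,1]<-200)&box
for lo,hi in ((70,82),(110,122)):
    m=red&(z>lo)&(z<hi); p=P[m]; print('red',lo,m.sum(), p.min(0).round(1) if len(p) else'',p.max(0).round(1) if len(p) else '', p.mean(0).round(1) if len(p) else '')
# plate sides by slices
for y in range(-50,110,8):
    w=(abs(q[:,1]-y)<3); x=q[w][:,0]
    if len(x): print('pl',y,x.min().round(1),x.max().round(1),((x.min()+x.max())/2).round(1),np.median(q[w][:,2]).round(1))
E
```

```text
plate+tongue [240, 68, 64, 110, 4893] z 62.4 [589.4  18.8] [160.  80.] 82.62
[[539.5, -55.400001525878906], [618.7999877929688, -65.69999694824219], [639.4000244140625, 93.0], [560.0, 103.19999694824219]]
plate rect-ish [240, 68, 64, 80, 4100] z 62.4 [592.4  41.5] [114.2  80. ] 82.63
[[545.2999877929688, -10.0], [624.7000122070312, -20.299999237060547], [639.4000244140625, 93.0], [560.0, 103.19999694824219]]
stand [235, 66, 15, 84, 197] z 29.6 [546.3  45.1] [130.   9.] 81.75
[[532.5, -18.600000381469727], [541.5, -19.899999618530273], [560.0999755859375, 108.80000305175781], [551.2000122070312, 110.0999984741211]]
bed [228, 190, 67, 74, 2889] z 52.2 [ 573.  -159.5] [143.6 111.7] 85.42
[[511.6000061035156, -226.60000610351562], [622.9000244140625, -235.5], [634.4000244140625, -92.4000015258789], [523.0, -83.5]]
-210 [None, None]
-198 [None, None]
-186 [None, None]
-174 [(np.float64(520.5), np.float64(522.3)), (np.float64(618.9), np.float64(622.7))]
-162 [(np.float64(522.3), np.float64(524.4)), (np.float64(616.9), np.float64(624.0))]
-150 [(np.float64(522.8), np.float64(531.7)), (np.fl
[... 611 characters left out ...]
.9   78.1] [ 564.4 -255.3   76.1]
red 110 175 [ 551.  -266.9  112.5] [ 577.9 -240.3  117. ] [ 564.9 -253.   114.8]
pl -50 563.8 597.7 580.8 62.1
pl -42 565.5 597.6 581.5 62.2
pl -34 565.6 599.1 582.3 62.2
pl -26 567.2 624.2 595.7 61.9
pl -18 550.0 624.1 587.0 62.2
pl -10 545.4 625.2 585.3 62.3
pl -2 547.2 626.5 586.9 62.5
pl 6 547.4 627.7 587.5 62.5
pl 14 549.1 628.9 589.0 62.5
pl 22 550.7 629.9 590.3 62.6
pl 30 550.9 631.2 591.1 62.6
pl 38 552.6 632.3 592.5 62.5
pl 46 552.7 633.1 592.9 62.3
pl 54 554.4 634.4 594.4 62.3
pl 62 554.5 635.2 594.9 62.3
pl 70 556.1 636.6 596.4 62.3
pl 78 557.7 637.3 597.5 62.4
pl 86 557.9 638.1 598.0 62.4
pl 94 559.4 638.4 598.9 62.3
pl 102 560.9 585.2 573.1 62.0
```

Plate: rear centre is (599.7, 98.1), heading 7.4° off -y, and the 160 x 80 size checks out. Jig: heading about 4.6°, with the pin axis at (564.5, -253.6), so true home is about (571, -174). I'll now go behind the plate.

```bash
python3 -m jog '[{"tx":40,"ty":9,"tz":0,"ax":0,"ay":0,"az":0,"jaw":0.6},{"tx":40,"ty":9,"tz":0,"ax":0,"ay":0,"az":0,"jaw":0.6},{"tx":40,"ty":8,"tz":0,"ax":0,"ay":0,"az":0,"jaw":0.6},{"tx":40,"ty":8,"tz":0,"ax":0,"ay":0,"az":0.0,"jaw":0.6},{"tx":0,"ty":0,"tz":40,"ax":0,"ay":0,"az":0.124,"jaw":0.6}]' 
python3 -m jog '[{"tx":0,"ty":0,"tz":50,"ax":0,"ay":0,"az":0,"jaw":0.6},{"tx":0,"ty":0,"tz":50,"ax":0,"ay":0,"az":0,"jaw":0.6},{"tx":0,"ty":0,"tz":50,"ax":0,"ay":0,"az":0,"jaw":0.6},{"tx":0,"ty":0,"tz":30,"ax":0,"ay":0,"az":0,"jaw":0.6},{"tx":0,"ty":0,"tz":0,"ax":0,"ay":0,"az":0,"jaw":0.6}]' 
python3 - <<'E'
from h import *
s=sense(); c=capture('wrist'); save(c,'w3.png'); print(s['eef_pos'],s['ee_rot'])
E
```

```text
time_s: 4.42
eef_pos: [605.6, 140.9, 293.0]
ee_rot: [0.002, 0.751, 0.66, 0.002]
force: [1.5, -0.3, -1.4]
grip_width: 0.2
grip_force: 0.0
time_s: 5.05
eef_pos: [603.5, 138.2, 109.4]
ee_rot: [-0.001, 0.751, 0.66, -0.002]
force: [0.1, -1.3, 1.2]
grip_width: 0.2
grip_force: 0.0
[603.53965473 138.17824053 109.41531762] [-0.00136888  0.7512525   0.66001134 -0.00168271]
```

View pics/w3.png

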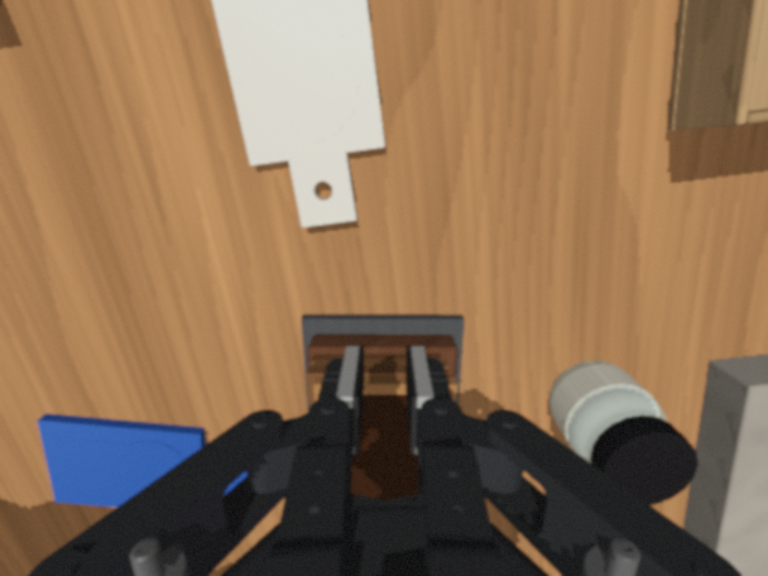

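The picture shows the fingers centred behind the stack at (385,345), square to its rear edge. I'll lower to just above the second plate's top and approach.

```bash
python3 -m jog '[{"tx":0,"ty":0,"tz":30,"ax":0,"ay":0,"az":0,"jaw":0.6},{"tx":0,"ty":0,"tz":23,"ax":0,"ay":0,"az":0,"jaw":0.6},{"tx":0,"ty":0,"tz":0,"ax":0,"ay":0,"az":0,"jaw":0.6},{"tx":-8,"ty":0,"tz":0,"ax":0,"ay":0,"az":0,"jaw":0.6},{"tx":-8,"ty":0,"tz":0,"ax":0,"ay":0,"az":0,"jaw":0.6}]'
python3 -m jog '[{"tx":-4,"ty":0,"tz":0,"ax":0,"ay":0,"az":0,"jaw":0.6},{"tx":-4,"ty":0,"tz":0,"ax":0,"ay":0,"az":0,"jaw":0.6},{"tx":-4,"ty":0,"tz":0,"ax":0,"ay":0,"az":0,"jaw":0.6},{"tx":-4,"ty":0,"tz":0,"ax":0,"ay":0,"az":0,"jaw":0.6},{"tx":0,"ty":0,"tz":0,"ax":0,"ay":0,"az":0,"jaw":0.6}]'
python3 - <<'E'
from h import *
s=sense(); c=capture('wrist'); save(c,'w4.png'); print(s['eef_pos'],s['ee_rot'])
E
```

```text
time_s: 5.72
eef_pos: [603.2, 121.8, 59.9]
ee_rot: [0.001, 0.751, 0.66, 0.001]
force: [-0.1, 0.0, 0.2]
grip_width: 0.203
grip_force: 0.0
time_s: 6.35
eef_pos: [600.4, 106.3, 58.3]
ee_rot: [-0.0, 0.751, 0.66, -0.0]
force: [0.2, -1.1, 1.0]
grip_width: 0.202
grip_force: 0.0
[600.4216976  106.28271852  58.27105625] [-3.62260511e-05  7.51278879e-01  6.59984878e-01 -7.32733411e-05]
```

View pics/w4.png

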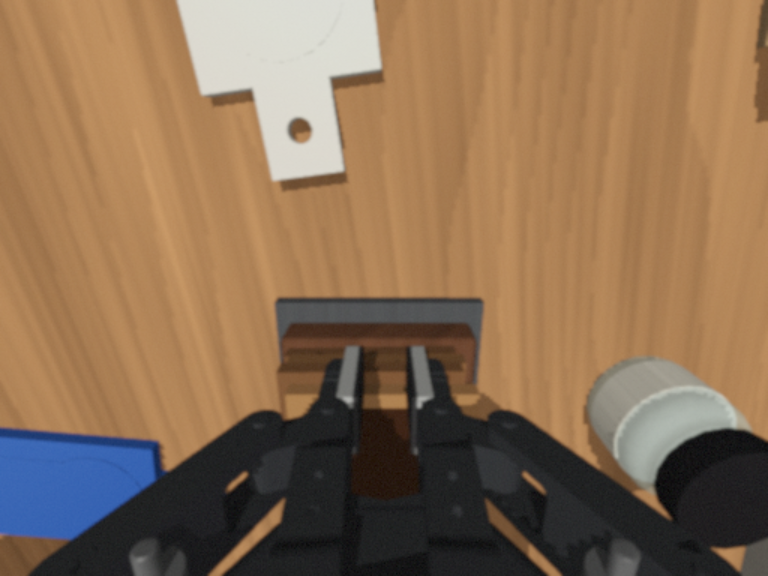

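The picture shows the fingertips at the top plate's rear edge, around (385,350–395), with the other plates' edges below. z reads 58.3, so I'll lower 2 mm and start pushing.

```bash
python3 -m jog '[{"tx":0,"ty":0,"tz":2,"ax":0,"ay":0,"az":0,"jaw":0.6},{"tx":0,"ty":0,"tz":0,"ax":0,"ay":0,"az":0,"jaw":0.6},{"tx":-4,"ty":0,"tz":0,"ax":0,"ay":0,"az":0,"jaw":0.6},{"tx":-6,"ty":0,"tz":0,"ax":0,"ay":0,"az":0,"jaw":0.6},{"tx":-6,"ty":0,"tz":0,"ax":0,"ay":0,"az":0,"jaw":0.6}]'
python3 -m jog '[{"tx":-6,"ty":0,"tz":0,"ax":0,"ay":0,"az":0,"jaw":0.6},{"tx":-6,"ty":0,"tz":0,"ax":0,"ay":0,"az":0,"jaw":0.6},{"tx":-6,"ty":0,"tz":0,"ax":0,"ay":0,"az":0,"jaw":0.6},{"tx":-6,"ty":0,"tz":0,"ax":0,"ay":0,"az":0,"jaw":0.6},{"tx":0,"ty":0,"tz":0,"ax":0,"ay":0,"az":0,"jaw":0.6}]'
cat > chk.py <<'E'
import sys
from h import *
s=sense(); c=capture('wrist'); W=cam2world(c,s);P=cloud(c,W); save(c,sys.argv[1]); z=P[...,2]
print(np.round(s['eef_pos'],1),np.round(s['force'],1))
c=capture('top'); W=cam2world(c); P=cloud(c,W); save(c,'t'+sys.argv[1]);np.savez('t.npz',P=P,im=c['color'])
c=capture('scene'); W=cam2world(c); save(c,'s'+sys.argv[1])
for r in place_of('top_plate_mid','scene')[:3]: print(r, atz(c,W,r['centre'],57).round(1))
E
python3 chk.py p1.png
```

```text
time_s: 7.02
eef_pos: [598.3, 90.1, 56.3]
ee_rot: [-0.0, 0.751, 0.66, -0.0]
force: [-1.0, 0.1, -0.2]
grip_width: 0.202
grip_force: 0.2
time_s: 7.65
eef_pos: [595.3, 66.4, 56.3]
ee_rot: [0.0, 0.751, 0.66, -0.0]
force: [-0.2, -0.3, -0.7]
grip_width: 0.203
grip_force: 0.0
[595.3  66.4  56.3] [-0.2 -0.3 -0.7]
{'centre': [260.4, 218.9], 'conf': 0.98} [596.6  -5.7  57. ]
{'centre': [204.2, 171.7], 'conf': 0.89} [ 383.  -187.4   57. ]
{'centre': [360.9, 227.2], 'conf': 0.75} [617.6 258.6  57. ]
```

```bash
python3 - <<'E'
import cv2
a=cv2.imread('pics/p1.png')[250:500,150:650]; b=cv2.imread('pics/sp1.png')[220:420,180:520]
b=cv2.resize(b,(500,294)); cv2.imwrite('pics/p1c.png',cv2.vconcat([a,b]))
E
```

```text
(no output)
```

View pics/p1c.png

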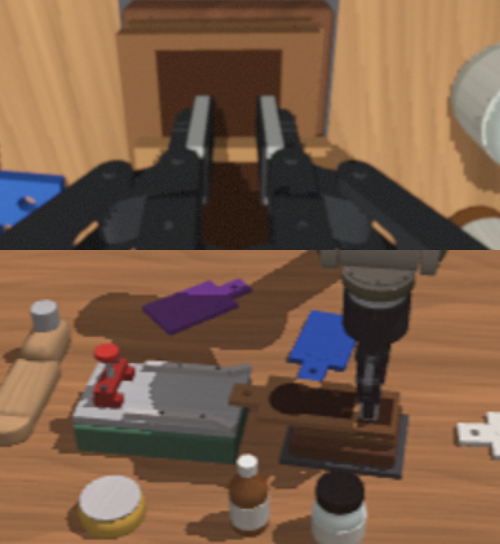

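The top crop shows the second plate uncovered behind the fingers and still in place. The bottom crop shows the tongue reaching the jig's mouth. Continuing.

```bash
python3 -m jog '[{"tx":-6,"ty":-0.1,"tz":0,"ax":0,"ay":0,"az":-0.003,"jaw":0.6},{"tx":-6,"ty":-0.1,"tz":0,"ax":0,"ay":0,"az":-0.003,"jaw":0.6},{"tx":-6,"ty":-0.1,"tz":0,"ax":0,"ay":0,"az":-0.003,"jaw":0.6},{"tx":-6,"ty":-0.1,"tz":0,"ax":0,"ay":0,"az":-0.003,"jaw":0.6},{"tx":-6,"ty":-0.1,"tz":0,"ax":0,"ay":0,"az":-0.003,"jaw":0.6}]'
python3 -m jog '[{"tx":-6,"ty":-0.1,"tz":0,"ax":0,"ay":0,"az":-0.003,"jaw":0.6},{"tx":-6,"ty":-0.1,"tz":0,"ax":0,"ay":0,"az":-0.003,"jaw":0.6},{"tx":-6,"ty":-0.1,"tz":0,"ax":0,"ay":0,"az":-0.003,"jaw":0.6},{"tx":-6,"ty":-0.1,"tz":0,"ax":0,"ay":0,"az":-0.003,"jaw":0.6},{"tx":0,"ty":0,"tz":0,"ax":0,"ay":0,"az":0,"jaw":0.6}]'
python3 chk.py p2.png
python3 - <<'E'
import cv2
a=cv2.imread('pics/p2.png')[250:500,150:650]; b=cv2.imread('pics/sp2.png')[220:420,180:520]
b=cv2.resize(b,(500,294)); cv2.imwrite('pics/p2c.png',cv2.vconcat([a,b]))
E
```

```text
time_s: 8.48
eef_pos: [591.1, 36.7, 56.3]
ee_rot: [-0.0, 0.746, 0.666, 0.0]
force: [-0.8, 0.5, 1.1]
grip_width: 0.199
grip_force: 0.4
time_s: 9.1
eef_pos: [588.1, 12.8, 56.3]
ee_rot: [0.0, 0.742, 0.67, -0.0]
force: [-0.5, 0.7, -1.1]
grip_width: 0.199
grip_force: 0.0
[588.1  12.8  56.3] [-0.5  0.7 -1.1]
{'centre': [241.3, 216.1], 'conf': 0.76} [587.4 -57.7  57. ]
{'centre': [173.7, 267.7], 'conf': 0.74} [ 778.8 -203.3   57. ]
{'centre': [362.6, 228.5], 'conf': 0.71} [622.5 262.2  57. ]
```

View pics/p2c.png

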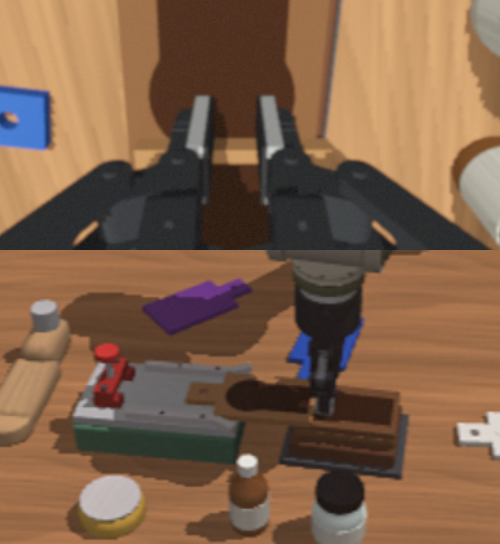

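Going well: the plate's front is between the rails and the second plate is undisturbed. Continuing while watching the force.

```bash
python3 -m jog '[{"tx":-6,"ty":-0.1,"tz":0,"ax":0,"ay":0,"az":-0.003,"jaw":0.6},{"tx":-6,"ty":-0.1,"tz":0,"ax":0,"ay":0,"az":-0.003,"jaw":0.6},{"tx":-6,"ty":-0.1,"tz":0,"ax":0,"ay":0,"az":-0.003,"jaw":0.6},{"tx":-6,"ty":-0.1,"tz":0,"ax":0,"ay":0,"az":-0.003,"jaw":0.6},{"tx":-6,"ty":-0.1,"tz":0,"ax":0,"ay":0,"az":-0.003,"jaw":0.6}]'
python3 -m jog '[{"tx":-6,"ty":-0.1,"tz":0,"ax":0,"ay":0,"az":-0.003,"jaw":0.6},{"tx":-6,"ty":-0.1,"tz":0,"ax":0,"ay":0,"az":-0.003,"jaw":0.6},{"tx":-6,"ty":-0.1,"tz":0,"ax":0,"ay":0,"az":0,"jaw":0.6},{"tx":-6,"ty":-0.1,"tz":0,"ax":0,"ay":0,"az":0,"jaw":0.6},{"tx":0,"ty":0,"tz":0,"ax":0,"ay":0,"az":0,"jaw":0.6}]'
python3 chk.py p3.png
python3 - <<'E'
import cv2
a=cv2.imread('pics/p3.png')[250:500,150:650]; b=cv2.imread('pics/sp3.png')[220:420,180:520]
b=cv2.resize(b,(500,294)); cv2.imwrite('pics/p3c.png',cv2.vconcat([a,b]))
E
```

```text
time_s: 9.93
eef_pos: [584.7, -17.0, 56.3]
ee_rot: [-0.0, 0.737, 0.676, 0.0]
force: [0.2, 0.1, -0.1]
grip_width: 0.203
grip_force: 0.2
time_s: 10.55
eef_pos: [582.4, -40.9, 56.3]
ee_rot: [0.0, 0.735, 0.678, -0.0]
force: [-0.2, 0.0, 0.4]
grip_width: 0.196
grip_force: 0.0
[582.4 -40.9  56.3] [-0.2  0.   0.4]
{'centre': [223.2, 214.8], 'conf': 0.82} [ 584.3 -107.1   57. ]
{'centre': [205.1, 171.5], 'conf': 0.67} [ 381.8 -184.8   57. ]
{'centre': [273.9, 186.3], 'conf': 0.57} [448.9  29.4  57. ]
```

View pics/p3c.png

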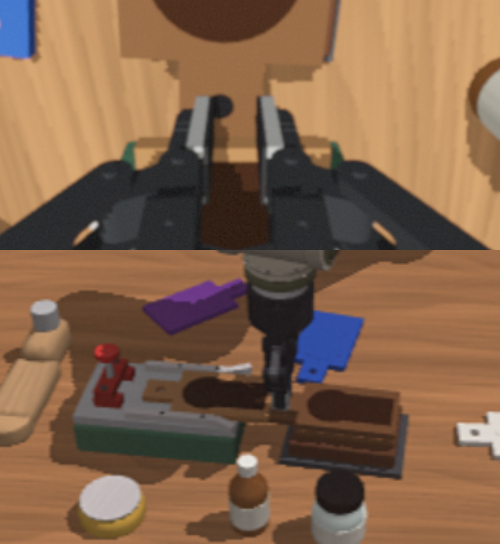

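```bash
python3 -m jog '[{"tx":-5,"ty":-0.1,"tz":0,"ax":0,"ay":0,"az":0,"jaw":0.6},{"tx":-5,"ty":-0.1,"tz":0,"ax":0,"ay":0,"az":0,"jaw":0.6},{"tx":-5,"ty":-0.1,"tz":0,"ax":0,"ay":0,"az":0,"jaw":0.6},{"tx":-5,"ty":-0.1,"tz":0,"ax":0,"ay":0,"az":0,"jaw":0.6},{"tx":-5,"ty":-0.1,"tz":0,"ax":0,"ay":0,"az":0,"jaw":0.6}]'
python3 -m jog '[{"tx":-5,"ty":-0.1,"tz":0,"ax":0,"ay":0,"az":0,"jaw":0.6},{"tx":-5,"ty":-0.1,"tz":0,"ax":0,"ay":0,"az":0,"jaw":0.6},{"tx":-5,"ty":-0.1,"tz":0,"ax":0,"ay":0,"az":0,"jaw":0.6},{"tx":-3,"ty":0,"tz":0,"ax":0,"ay":0,"az":0,"jaw":0.6},{"tx":0,"ty":0,"tz":0,"ax":0,"ay":0,"az":0,"jaw":0.6}]'
python3 -m jog '[{"tx":-2,"ty":0,"tz":0,"ax":0,"ay":0,"az":0,"jaw":0.6},{"tx":-2,"ty":0,"tz":0,"ax":0,"ay":0,"az":0,"jaw":0.6},{"tx":-2,"ty":0,"tz":0,"ax":0,"ay":0,"az":0,"jaw":0.6},{"tx":-2,"ty":0,"tz":0,"ax":0,"ay":0,"az":0,"jaw":0.6},{"tx":0,"ty":0,"tz":0,"ax":0,"ay":0,"az":0,"jaw":0.6}]'
python3 chk.py p4.png
```

```text
time_s: 11.38
eef_pos: [579.8, -65.7, 56.3]
ee_rot: [0.0, 0.735, 0.678, 0.0]
force: [-0.8, 0.7, -0.3]
grip_width: 0.2
grip_force: 0.3
time_s: 12.0
eef_pos: [578.1, -83.4, 56.3]
ee_rot: [0.0, 0.735, 0.678, -0.0]
force: [0.1, 0.4, 0.2]
grip_width: 0.201
grip_force: 0.0
time_s: 12.62
eef_pos: [577.4, -91.4, 56.3]
ee_rot: [0.0, 0.735, 0.678, -0.0]
force: [0.0, -0.4, 0.1]
grip_width: 0.201
grip_force: 0.0
[577.4 -91.4  56.3] [ 0.  -0.4  0.1]
{'centre': [202.6, 175.7], 'conf': 0.95} [ 404.6 -189.3   57. ]
{'centre': [204.2, 211.7], 'conf': 0.89} [ 573.7 -160.4   57. ]
{'centre': [365.3, 229.1], 'conf': 0.86} [624.5 268.9  57. ]
```

Expected contact is at y of about -103. I'll go on at 2 mm per row, then 1 mm per row.

```bash
python3 -m jog '[{"tx":-2,"ty":0,"tz":0,"ax":0,"ay":0,"az":0,"jaw":0.6},{"tx":-2,"ty":0,"tz":0,"ax":0,"ay":0,"az":0,"jaw":0.6},{"tx":-1,"ty":0,"tz":0,"ax":0,"ay":0,"az":0,"jaw":0.6},{"tx":-1,"ty":0,"tz":0,"ax":0,"ay":0,"az":0,"jaw":0.6},{"tx":0,"ty":0,"tz":0,"ax":0,"ay":0,"az":0,"jaw":0.6}]'
python3 -m jog '[{"tx":-1,"ty":0,"tz":0,"ax":0,"ay":0,"az":0,"jaw":0.6},{"tx":0,"ty":0,"tz":0,"ax":0,"ay":0,"az":0,"jaw":0.6},{"tx":-1,"ty":0,"tz":0,"ax":0,"ay":0,"az":0,"jaw":0.6},{"tx":0,"ty":0,"tz":0,"ax":0,"ay":0,"az":0,"jaw":0.6}]'
```

```text
time_s: 13.45
eef_pos: [576.9, -97.3, 56.3]
ee_rot: [0.0, 0.735, 0.678, -0.0]
force: [0.8, 0.5, 0.3]
grip_width: 0.196
grip_force: 0.0
time_s: 13.95
eef_pos: [576.8, -99.2, 56.3]
ee_rot: [0.0, 0.735, 0.678, -0.0]
force: [0.1, 0.7, 0.8]
grip_width: 0.205
grip_force: 0.1
```

```bash
python3 -m jog '[{"tx":-1,"ty":0,"tz":0,"ax":0,"ay":0,"az":0,"jaw":0.6},{"tx":0,"ty":0,"tz":0,"ax":0,"ay":0,"az":0,"jaw":0.6}]'
```

```text
time_s: 14.2
eef_pos: [576.7, -100.2, 56.3]
ee_rot: [0.0, 0.735, 0.678, -0.0]
force: [-0.3, -0.6, 0.2]
grip_width: 0.2
grip_force: 0.1
```

```bash
for i in 1 2; do :; done; python3 -m jog '[{"tx":-1,"ty":0,"tz":0,"ax":0,"ay":0,"az":0,"jaw":0.6},{"tx":0,"ty":0,"tz":0,"ax":0,"ay":0,"az":0,"jaw":0.6}]' | grep -E "pos|^force"
python3 -m jog '[{"tx":-1,"ty":0,"tz":0,"ax":0,"ay":0,"az":0,"jaw":0.6},{"tx":0,"ty":0,"tz":0,"ax":0,"ay":0,"az":0,"jaw":0.6}]' | grep -E "pos|^force"
```

```text
eef_pos: [576.6, -101.2, 56.3]
force: [-0.4, 0.6, 0.4]
eef_pos: [576.5, -102.2, 56.3]
force: [0.3, 1.1, -0.3]
```

```bash
python3 -m jog '[{"tx":-1,"ty":0,"tz":0,"ax":0,"ay":0,"az":0,"jaw":0.6},{"tx":0,"ty":0,"tz":0,"ax":0,"ay":0,"az":0,"jaw":0.6}]' | grep -E "pos|^force"
```

```text
eef_pos: [576.4, -103.2, 56.3]
force: [0.5, -0.0, 0.1]
```

```bash
python3 -m jog '[{"tx":-0.7,"ty":0,"tz":0,"ax":0,"ay":0,"az":0,"jaw":0.6},{"tx":0,"ty":0,"tz":0,"ax":0,"ay":0,"az":0,"jaw":0.6}]' | grep -E "pos|^force"
python3 - <<'E'
from h import *
s=sense(); c=capture('wrist'); W=cam2world(c,s);P=cloud(c,W);im=c['color']; print(c['fx'],c['cx'],c['cy'])
C=np.linalg.inv(W)
cv2.imwrite('pics/p5.png',cv2.resize(im[:,:,::-1],(768,576)))
ctop=capture('top');W=cam2world(ctop);P=cloud(ctop,W);im=ctop['color'].astype(int)
m=(P[...,0]>520)&(P[...,0]<630)&(P[...,1]<-80)&(P[...,1]>-280)&(im[...,0]-im[...,2]>35)&(P[...,2]>45)
y=P[m]; print(m.sum(), y.min(0).round(1),y.max(0).round(1))
E
```

```text
eef_pos: [576.4, -103.7, 56.3]
force: [-0.9, 1.2, 1.0]
264.3525792914525 256.19702265209673 189.45731467406094
367 [ 528.4 -271.4   51.2] [625.9 -88.8 352.2]
```

```bash
python3 -m jog '[{"tx":-0.7,"ty":0,"tz":0,"ax":0,"ay":0,"az":0,"jaw":0.6},{"tx":0,"ty":0,"tz":0,"ax":0,"ay":0,"az":0,"jaw":0.6}]' | grep -E "pos|^force"
```

```text
eef_pos: [576.4, -103.9, 56.3]
force: [1.3, 5.0, 0.6]
```

```bash
python3 -m jog '[{"tx":-0.7,"ty":0,"tz":0,"ax":0,"ay":0,"az":0,"jaw":0.6},{"tx":0,"ty":0,"tz":0,"ax":0,"ay":0,"az":0,"jaw":0.6}]' | grep -E "pos|^force"
```

```text
eef_pos: [576.3, -104.0, 56.3]
force: [1.5, 7.8, 0.8]
```

```bash
python3 -m jog '[{"tx":-0.7,"ty":0,"tz":0,"ax":0,"ay":0,"az":0,"jaw":0.6},{"tx":0,"ty":0,"tz":0,"ax":0,"ay":0,"az":0,"jaw":0.6}]' | grep -E "pos|^force"
```

```text
eef_pos: [576.3, -104.1, 56.2]
force: [1.2, 10.5, 1.3]
```

The plate is home: at y = -104 the force rises steadily to 10 N and motion stops, which matches the predicted location. I'll back off, rise, shut the jaws, and look before pressing.

```bash
python3 -m jog '[{"tx":3,"ty":0,"tz":0,"ax":0,"ay":0,"az":0,"jaw":0.6},{"tx":12,"ty":0,"tz":0,"ax":0,"ay":0,"az":0,"jaw":0.6},{"tx":5,"ty":0,"tz":-30,"ax":0,"ay":0,"az":0,"jaw":0.6},{"tx":0,"ty":0,"tz":-50,"ax":0,"ay":0,"az":0,"jaw":1},{"tx":0,"ty":0,"tz":-50,"ax":0,"ay":0,"az":0,"jaw":1}]' | grep -E "pos|^force"
python3 -m jog '[{"tx":0,"ty":0,"tz":-50,"ax":0,"ay":0,"az":0,"jaw":1},{"tx":-17,"ty":0,"tz":-50,"ax":0,"ay":0,"az":0,"jaw":1},{"tx":0,"ty":0,"tz":-20,"ax":0,"ay":0,"az":0,"jaw":1},{"tx":0,"ty":0,"tz":0,"ax":0,"ay":0,"az":0,"jaw":1}]'
python3 - <<'E'
from h import *
s=sense(); c=capture('wrist'); W=cam2world(c,s);P=cloud(c,W);im=c['color']; save(c,'w6.png'); z=P[...,2]
box=(P[...,0]>510)&(P[...,0]<640)
red=(im[...,0]>120)&(im[...,1]<60)&(P[...,1]<-200)&box
for lo,hi in ((70,82),(108,122)):
    p=P[red&(z>lo)&(z<hi)]; 
    if len(p): print('red',lo,len(p), p.min(0).round(1),p.max(0).round(1),p.mean(0).round(1))
brown=(im[...,0].astype(int)-im[...,2]>30)&(z>56)&(z<65)
p=P[brown&box&(P[...,1]<-90)]; 
if len(p): print(len(p),p.min(0).round(1),p.max(0).round(1)); print(cv2.minAreaRect(p[:,:2].astype(np.float32)))
p=P[box&(P[...,1]>-80)&(P[...,1]<120)&(z>49.5)&(z<59)]; print('p3',cv2.minAreaRect(p[:,:2].astype(np.float32)))
E
```

```text
eef_pos: [577.7, -85.5, 187.7]
force: [0.3, -0.4, 0.2]
time_s: 17.18
eef_pos: [576.8, -102.8, 307.4]
ee_rot: [0.001, 0.735, 0.678, 0.0]
force: [0.4, 0.4, 0.1]
grip_width: 0.003
grip_force: 0.0
3502 [ 527.9 -240.4   56.1] [639.3 -99.8  64.7]
((582.0886840820312, -167.70913696289062), (144.6676483154297, 102.98963165283203), 85.32061004638672)
p3 ((585.22705078125, 20.71428680419922), (158.2032470703125, 79.44825744628906), 83.1330337524414)
```

View pics/w6.png

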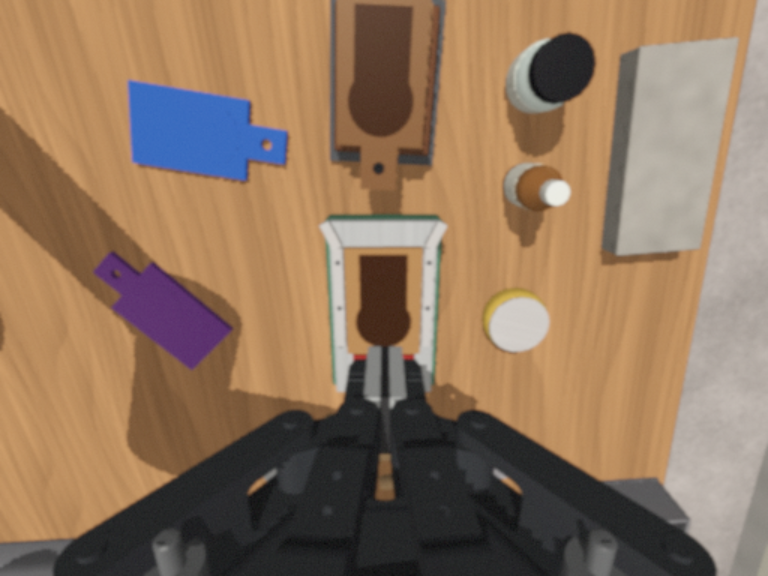

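The plate sits squarely between the rails at (383,300), with its shoulders at the red fork (383,355), and the rest of the stack is in place. Now to go over the pin.

```bash
python3 -m jog '[{"tx":-50,"ty":0,"tz":0,"ax":0,"ay":0,"az":0,"jaw":1},{"tx":-50,"ty":0,"tz":0,"ax":0,"ay":0,"az":0,"jaw":1},{"tx":-51,"ty":0,"tz":0,"ax":0,"ay":0,"az":0,"jaw":1},{"tx":0,"ty":0,"tz":50,"ax":0,"ay":0,"az":0,"jaw":1},{"tx":0,"ty":0,"tz":50,"ax":0,"ay":0,"az":0,"jaw":1}]' | grep -E "pos|^force"
python3 -m jog '[{"tx":0,"ty":0,"tz":50,"ax":0,"ay":0,"az":0,"jaw":1},{"tx":0,"ty":0,"tz":25,"ax":0,"ay":0,"az":0,"jaw":1},{"tx":0,"ty":0,"tz":0,"ax":0,"ay":0,"az":0,"jaw":1}]' | grep -E "pos|^force|time"
python3 - <<'E'
from h import *
c=capture('scene');W=cam2world(c);P=cloud(c,W);save(c,'s6.png');im=c['color'];z=P[...,2]
p=P[(im[...,0]>110)&(im[...,1]<60)&(P[...,1]<-200)&(P[...,0]>500)&(P[...,0]<640)&(P[...,1]>-320)]
p=p[(p[:,2]>104)&(p[:,2]<122)]; print(len(p),p.min(0).round(1),p.max(0).round(1),p.mean(0).round(1))
E
```

```text
eef_pos: [563.5, -253.4, 203.1]
force: [0.4, 0.1, -0.9]
time_s: 18.23
eef_pos: [563.0, -252.3, 128.2]
force: [-0.8, 0.1, 0.9]
54 [ 555.6 -268.   108.5] [ 579.1 -241.3  117.1] [ 566.2 -253.8  114.7]
```

```bash
python3 -m jog '[{"tx":-1.6,"ty":1.6,"tz":6,"ax":0,"ay":0,"az":0,"jaw":1},{"tx":0,"ty":0,"tz":4,"ax":0,"ay":0,"az":0,"jaw":1},{"tx":0,"ty":0,"tz":3,"ax":0,"ay":0,"az":0,"jaw":1},{"tx":0,"ty":0,"tz":3,"ax":0,"ay":0,"az":0,"jaw":1},{"tx":0,"ty":0,"tz":0,"ax":0,"ay":0,"az":0,"jaw":1}]' | grep -E "pos|^force"
python3 -m jog '[{"tx":0,"ty":0,"tz":2,"ax":0,"ay":0,"az":0,"jaw":1},{"tx":0,"ty":0,"tz":2,"ax":0,"ay":0,"az":0,"jaw":1},{"tx":0,"ty":0,"tz":0,"ax":0,"ay":0,"az":0,"jaw":1}]' | grep -E "pos|^force"
```

```text
eef_pos: [565.7, -255.1, 115.2]
force: [0.7, 0.6, -0.4]
eef_pos: [565.8, -255.2, 111.2]
force: [0.6, -1.1, 0.5]
```

```bash
python3 -m jog '[{"tx":0,"ty":0,"tz":2,"ax":0,"ay":0,"az":0,"jaw":1},{"tx":0,"ty":0,"tz":2,"ax":0,"ay":0,"az":0,"jaw":1},{"tx":0,"ty":0,"tz":0,"ax":0,"ay":0,"az":0,"jaw":1}]' | grep -E "pos|^force"
```

```text
eef_pos: [565.7, -255.1, 107.0]
force: [-0.1, 0.9, 0.7]
```

```bash
python3 -m jog '[{"tx":0,"ty":0,"tz":2,"ax":0,"ay":0,"az":0,"jaw":1},{"tx":0,"ty":0,"tz":2,"ax":0,"ay":0,"az":0,"jaw":1},{"tx":0,"ty":0,"tz":0,"ax":0,"ay":0,"az":0,"jaw":1}]' | grep -E "pos|^force"
```

```text
eef_pos: [565.6, -255.1, 102.9]
force: [-0.5, -0.5, 0.7]
```

```bash
python3 - <<'E'
from h import *
print([np.round(sense()['force'],1) for _ in range(1)],sense()['grip_width'])
c=capture('scene');W=cam2world(c);P=cloud(c,W);save(c,'s7.png');im=c['color']
p=P[(im[...,0]>110)&(im[...,1]<60)&(P[...,1]<-200)&(P[...,0]>500)&(P[...,0]<640)&(P[...,1]>-320)]
print(len(p),np.histogram(p[:,2],bins=range(50,130,5)))
p=p[(p[:,2]>88)&(p[:,2]<125)]; print(len(p),p.min(0).round(1),p.max(0).round(1),p.mean(0).round(1))
print(np.round(sense()['force'],1))
E
```

```text
[array([-0.5, -0.5,  0.7])] -0.0007336606724186985
117 (array([ 0,  0, 14,  7, 13, 61,  1,  0,  0,  5, 15,  1,  0,  0,  0]), array([ 50,  55,  60,  65,  70,  75,  80,  85,  90,  95, 100, 105, 110,
       115, 120, 125]))
21 [ 558.7 -264.8   96.9] [ 579.2 -242.2  105.7] [ 570.6 -250.2  102. ]
[-1.3  0.5  0.8]
```

The head has come down to about 103 mm, which is 13 mm of travel and past the 8 mm stop, so the pin is in the hole. Continuing down.

```bash
python3 -m jog '[{"tx":0,"ty":0,"tz":2,"ax":0,"ay":0,"az":0,"jaw":1},{"tx":0,"ty":0,"tz":2,"ax":0,"ay":0,"az":0,"jaw":1},{"tx":0,"ty":0,"tz":2,"ax":0,"ay":0,"az":0,"jaw":1},{"tx":0,"ty":0,"tz":2,"ax":0,"ay":0,"az":0,"jaw":1},{"tx":0,"ty":0,"tz":2,"ax":0,"ay":0,"az":0,"jaw":1}]' | grep -E "pos|^force"
python3 -m jog '[{"tx":0,"ty":0,"tz":2,"ax":0,"ay":0,"az":0,"jaw":1},{"tx":0,"ty":0,"tz":2,"ax":0,"ay":0,"az":0,"jaw":1},{"tx":0,"ty":0,"tz":1,"ax":0,"ay":0,"az":0,"jaw":1},{"tx":0,"ty":0,"tz":1,"ax":0,"ay":0,"az":0,"jaw":1},{"tx":0,"ty":0,"tz":0,"ax":0,"ay":0,"az":0,"jaw":1}]' | grep -E "pos|^force"
```

```text
eef_pos: [565.6, -255.1, 93.1]
force: [-1.4, 0.8, 3.0]
eef_pos: [565.8, -255.2, 87.1]
force: [-0.2, -0.3, 0.6]
```

```bash
python3 -m jog '[{"tx":0,"ty":0,"tz":1,"ax":0,"ay":0,"az":0,"jaw":1},{"tx":0,"ty":0,"tz":0,"ax":0,"ay":0,"az":0,"jaw":1}]' | grep -E "pos|^force"
```

```text
eef_pos: [565.8, -255.2, 86.3]
force: [0.4, 0.8, 1.1]
```

```bash
python3 -m jog '[{"tx":0,"ty":0,"tz":1,"ax":0,"ay":0,"az":0,"jaw":1},{"tx":0,"ty":0,"tz":0,"ax":0,"ay":0,"az":0,"jaw":1}]' | grep -E "pos|^force"
```

```text
eef_pos: [565.9, -255.2, 86.0]
force: [-1.0, 0.2, 6.5]
```

```bash
python3 -m jog '[{"tx":0,"ty":0,"tz":1,"ax":0,"ay":0,"az":0,"jaw":1},{"tx":0,"ty":0,"tz":0,"ax":0,"ay":0,"az":0,"jaw":1}]' | grep -E "pos|^force"
```

```text
eef_pos: [566.0, -255.3, 85.9]
force: [-5.1, 2.3, 14.2]
```

```bash
python3 -m jog '[{"tx":0,"ty":0,"tz":-3,"ax":0,"ay":0,"az":0,"jaw":1},{"tx":0,"ty":0,"tz":-30,"ax":0,"ay":0,"az":0,"jaw":1},{"tx":0,"ty":0,"tz":-50,"ax":0,"ay":0,"az":0,"jaw":1},{"tx":0,"ty":0,"tz":-50,"ax":0,"ay":0,"az":0,"jaw":1},{"tx":55,"ty":0,"tz":0,"ax":0,"ay":0,"az":0,"jaw":1}]' | grep -E "pos|^force"
python3 -m jog '[{"tx":55,"ty":0,"tz":-20,"ax":0,"ay":0,"az":0,"jaw":1},{"tx":55,"ty":0,"tz":-20,"ax":0,"ay":0,"az":0,"jaw":1},{"tx":0,"ty":0,"tz":0,"ax":0,"ay":0,"az":0,"jaw":1},{"tx":0,"ty":0,"tz":0,"ax":0,"ay":0,"az":0,"jaw":1}]' 
python3 - <<'E'
from h import *
for n in('scene','wrist'):
    s=sense();c=capture(n);W=cam2world(c,s);P=cloud(c,W);save(c,n+'9.png');im=c['color'];z=P[...,2]
    p=P[(im[...,0]>110)&(im[...,1]<60)&(P[...,1]<-200)&(P[...,0]>500)&(P[...,0]<640)&(P[...,1]>-320)]
    print(n,len(p),p.max(0).round(1) if len(p) else '', np.percentile(p[:,2],[50,80,95]).round(1) if len(p) else '')
p=P[(P[...,0]>500)&(P[...,0]<660)&(P[...,1]>-80)&(P[...,1]<120)&(z>49.5)&(z<59)]; print('p3',cv2.minAreaRect(p[:,:2].astype(np.float32)))
E
```

```text
eef_pos: [571.2, -202.8, 220.8]
force: [1.3, 0.8, -0.9]
time_s: 23.2
eef_pos: [578.9, -91.0, 256.7]
ee_rot: [-0.0, 0.735, 0.678, -0.0]
force: [0.9, -0.8, -0.4]
grip_width: -0.001
grip_force: 0.0
scene 71 [ 577.1 -234.7   90. ] [86.  87.2 88.5]
wrist 0  
p3 ((584.8479614257812, 18.939144134521484), (155.0095977783203, 79.8316650390625), 82.94955444335938)
```

Head top is at 86 mm, so the pin is seated, and the second plate is unmoved. Handing in.

```bash
python3 -c "from rig import finish_job; print(finish_job())"
```

```text
the job is handed in; nothing more can be done
None
```

The top plate is home against the red fork (pushed with about 10 N), the pin is pressed until its head sits on the bridge (head top at 86 mm), the second plate measured unmoved with no sign of other disturbance, and the job is handed in at about 23 s.

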